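Put a jar into a countertop chiller with bypass lids

TASK

The left-hand lid of the countertop chiller was left ajar. Slide it all the way back behind (under) its right-hand neighbour, gently stand the jar with the red cap upright on the floor of the left bay and let go of it, then slide the lid shut until its striker clicks into the roller switch, feeling for the click and not forcing the lid any further, so that it stays clicked in when you let go. Leave the right-hand lid shut and do not shift the honey jar or the things already in the chiller.

Things in the scene. Friction and masses are not known exactly. Their poses are not given: they have to be found in the camera images.
- chiller: Steel countertop chiller, 250 deep (x, to its back), 587 wide (y, to its left); origin underneath, midway between its two bays. Its top slopes 6 degrees, front lower, and carries two sliding lids on a double track. Left bay's mouth: y 78 (lid fully open) to 222 mm. Bay rim 121 mm above the worktop in front, 147 at the back; rails 24 higher. Switch on the left end, at the back.
- lid (a joint): Slide of the left-hand (lower) lid, m: 0 nominally shut; grows as it moves right (chiller -y) under the other lid, to a stop at 0.168. Starts ajar at 0.055 to 0.085. Friction 1.2 N. It is shut where its striker clicks into the switch; the switch bracket is set by hand, so that is anywhere from -0.018 to 0.018, to be felt: see lever.
- lever (a joint): Roller lever of the switch, rad: 0 free, 0.30 at the crest, 0.22 clicked in the notch (shut), above 0.36 damaged. Closing, the roller climbs a 25 mm ramp (push rises to about 5 N; lid springs back if let go), then drops into the notch (push falls: click; lid stays). Right after, a steep heel resists with about 13 N; the damage limit is about 3.5 mm past the click.
- right_lid (a joint): Slide of the right-hand (upper) lid in m: 0 shut (it starts so), growing as it slides to the left. It is to stay shut; about 5 N moves it. A like pull stands up near its right end, top 182 mm above the worktop (the left one 170): keep carried things clear above it.
- lid_handle (a point): Middle of the left lid's pull: black bar 80 long (x, up the slope), 12 thick (y, chiller's left: shuts to +y), 16 tall (z, square to the lid), on two posts; top 30, underside 14 mm above the lid's surface. Lid ends 22 mm left of it; a striker tongue sticks out left there, 70 mm and more up the slope. Fully open, it is 41 mm from the right lid's edge, which stands 12 mm above this lid.
- bay_floor (a point): Point on the white floor of the left bay where the jar fits, 30 mm above the worktop; x to the chiller's back, y to its left, z up. Clear floor: 75 mm to the front and back, 57 to the left, 100 to the right. With the lid fully open the mouth reaches 57 mm left, 87 right, 95 to the front and back, but at its back right corner the striker tongue lies across it (53 mm long from the lid, over 50 mm behind this point).
- jar_mid (a point): Centre (half-way up) of the jar to put away: clear jar with cream-coloured contents and a red screw cap, 62 mm across, 58 mm across the cap (top 11 mm), 89 mm tall, 0.24 to 0.46 kg; z is its upright axis. It stands on the worktop to the right of the chiller.
- honey_mid (a point): Centre of the honey jar with white cap and black label, 58x62x99 mm: a neighbour, not to be moved.
- orange_box: Small white carton with oranges on it, at the right side of the left bay (under the lid when open), 33x96x57 mm, origin under its middle: not to be moved.
- jam_jar: Jam jar with green cap in the right bay, 70 mm across, 85 mm tall, origin under its middle: not to be moved.
- brown_box: Brown chocolate box standing at the back of the right bay, 35x172x95 mm, origin under its middle: not to be moved.
There are look-alikes about, which are no part of the job. Leave any blue or turquoise look-alike of the part that bears jar_mid alone.

How it is judged (in metres and radians):
On the way, in this order (a step that is already met when the one before it is completed fails the run):
1. the left-hand lid has been slid back behind its neighbour (at least 150 of its 168 mm) (value of joint lid above 0.15 m), for 0.2 s.
2. the red-capped jar stands upright on the floor of the left bay, let go, with the lid still open (x of jar_mid in the frame of bay_floor between -0.095 and 0.095 m and y of jar_mid in the frame of bay_floor between -0.125 and 0.04 m and z of jar_mid in the frame of bay_floor between 0.036 and 0.054 m and angle between jar_mid's own z axis and vertical below 0.15 rad and contact force between the fingers and sauce_jar below 0.2 N and value of joint lid above 0.08 m), for 0.3 s.
At the end, for the whole second after the job is handed in: The left-hand lid is shut with the switch roller in its notch (lever between 0.18 and 0.28 rad, lid at rest and within 25 mm of nominal shut), the right-hand lid is shut within 12 mm, and the red-capped jar stands upright (within 0.15 rad) on the floor of the left bay (value of joint lever between 0.18 and 0.28 rad and value of joint lid below 0.025 m and velocity of joint lid between -0.01 and 0.01 m/s and value of joint right_lid below 0.012 m and x of jar_mid in the frame of bay_floor between -0.095 and 0.095 m and y of jar_mid in the frame of bay_floor between -0.125 and 0.04 m and z of jar_mid in the frame of bay_floor between 0.036 and 0.054 m and angle between jar_mid's own z axis and vertical below 0.15 rad); the robot touches nothing.
It fails at once if the switch lever is over-travelled (forced beyond 0.36 rad) (value of joint lever above 0.36 rad).
It fails at once if the jar is dropped or flung inside the bay (faster than 0.5 m/s below the rim) (linear speed of sauce_jar above 0.5 m/s and z of jar_mid in the frame of bay_floor below 0.095 m and x of jar_mid in the frame of bay_floor between -0.11 and 0.11 m and y of jar_mid in the frame of bay_floor between -0.15 and 0.055 m).
It fails at once if the jar is tipped by more than 0.7 rad (angle between jar_mid's own z axis and vertical above 0.7 rad).
It fails at once if the right-hand lid is slid open by more than 25 mm (value of joint right_lid above 0.025 m).
It fails at once if the honey jar or a thing that was in the chiller is shifted by more than 30 mm (distance of any of honey_mid, orange_box, jam_jar, brown_box from where it was at the start of the episode above 0.03 m).
It also fails if it takes over 72 s, if anything falls off the work surface, if the arm or the gripper's body presses on something with over 40 N, if the wrist force passes 120 N, or if a joint passes its speed limit or range.

ROBOT

A 6-joint arm with a two-finger parallel gripper is mounted at the origin on a cart in front of the work surface, level with it; the furniture and walls round the work are solid. World frame = base frame: x ahead of the robot, y to its left, z up, the work surface at z = 0. Lengths are in mm, angles in rad, forces in N, time in s.
With the tool pointing down it reaches from about 300 to 775 mm from the base axis. Payload 14.6 kg.
Tool frame: the origin (TCP) lies between the finger pads; the fingertips stand 19 mm ahead of it and the grasp point (between the pads) is the TCP; z points along the fingers, y is the line along which they close (so a half turn about z gives the same grasp; the last joint's range is limited). The gripper opens to 94 mm and grips with 3 to 60 N. Pads are 16 mm wide; open, the fingers measure 119 mm over their backs; the gripper's body (75 mm by 177 mm) begins 78 mm behind the grasp point.
Start: joints at [1.222, 0.3, 1.521, -0, 1.321, -0.067], TCP at [152.944, 528.296, 184.646] pointing down, gripper open.
Joint ranges: [-3.03, 3.03], [-0.79, 2.21], [0.23, 2.52], [-1.04, 4.18], [0, 3.07], [-2.55, 2.55]. Speed limits (rad/s): [2.22, 2.22, 2.57, 3.14, 3.14, 3.14].

INTERFACE

Orientations are given as [roll, pitch, yaw] about the fixed x, y, z axes, in that order (R = Rz(yaw) Ry(pitch) Rx(roll)).
In Python, from cell import monitor, imaging, job, find_in, trace gives the robot as it stands. The module is installed in compiled form; this text tells all that it offers.
- The arm moves only by the tool arm_command, never from a script. Its argument "steps" is a list of rows, each a list of 5 numbers: the opening, from 0 (shut) to 1 (fully open), then the shift along the tool's x, y, z in mm, then the turn about the tool's z in degrees. In form: [[gripper, dx, dy, dz, turn], ...]. A call has 1 to 20 rows; each row is the pose to reach, as a shift and turn from the pose commanded when the call began, along the tool's axes at that moment; what a row does not reach only later rows make up. A row lasts 1/8 s, in which the tool goes at most 62.5 mm and 10.7 degrees, less where a joint would pass 70% of its speed; a pose out of reach is approached as far as the arm can. A call with a gripper value outside its range is refused whole. The fingers move at their own pace and stop on an object; "force" is the grip in N (left out, the last holds). Time passes only in rows, so rows that repeat a pose let the fingers close. It gives the time, the measured TCP pose, the force, the opening and the grip force at its end, in the units of the state.
- monitor.read_state(): the state, without advancing time (a new reading comes with each control period).
- imaging.camera(name): name is "scene" or "side" or "wrist"; returns a dict with "img" (400x640x3 uint8, red, green, blue), "mtx" (3x3 intrinsics, pixels), "view" (4x4, takes a point from world to camera coordinates). Camera axes: x right, y down, z forward; pixel columns grow to the right and rows downward; lengths in mm; the calibration is good to about 2 mm. A picture is of the moment at which its call begins. There is no depth.
- job.sign_off(): hands the job in; it is judged then, once.
Trained networks look in a picture, given as the dict that the camera call returned (one of the last four; its "shot" number tells which), for a name from the list of things; names that differ only in an ending like _2 or _b are one class to them, and where a whole thing is asked for, a point or a joint stands for the part that bears it (a point fixed in the world has none). Each returns a list of dicts, best first, with "p" (0 to 1); they miss things now and then, are a little off and sometimes report something else, mostly with a low value. They report only what shows in the picture. A call takes as long as a camera call. They do not tell look-alikes from the thing itself.
- find_in(picture, target): "rect" ([centre column, centre row, width, height] in pixels, round what is visible of it).
- trace(picture, target): "region" (400x640 bool, what is visible of it) and "rect" ([centre column, centre row, width, height] in pixels, round what is visible of it).
The state is a dict: "clock": time; "joints": joint angles; "qd": joint speeds; "effort": joint torques, N m; "eef_pos": TCP position; "eef_rot": TCP orientation; "wrist_force": force on the tool from outside, world axes, zero at the start; "moment": the same for the moment, N m; "finger_gap": finger opening in mm; "finger_force": force on a finger pad.
Only numpy, scipy, OpenCV 4.12 (cv2) and the standard library are available. Lean on these libraries where they do the work, as an engineer would, in place of code of your own. Each camera call takes 0.05 s, during which the arm holds its last target. There are 200 camera calls.

## Working session

There is one attempt and no reset: what is moved stays moved. The work goes in short steps, Python scripts to look and compute and a tool call to move; the robot and the scene stay as the last step left them, time stands still between calls to the robot, and variables do not carry over. Pictures are saved under pics/ and viewed, at most 10 in all, crops included, and the job is handed in when it is done.

Besides the shell and the picture viewer there is one more tool, called after "Request:" as a command line: name --pt "numbers of a row" for each row, then --argument value for the rest. arm_command: Moves the arm, as the interface text tells. Its arguments: {"type":"object","properties":{"steps":{"type":"array","items":{"type":"array","items":{"type":"number"}}},"force":{"type":"number"}},"required":["steps"]}

```bash
mkdir -p pics; cat > h.py <<'E'
from cell import monitor, imaging, job, find_in, trace
import numpy as np, cv2
def save(d,name,crop=None,s=1):
    im=d["img"][:,:,::-1]
    if crop: x0,y0,x1,y1=crop; im=im[y0:y1,x0:x1]
    cv2.imwrite("pics/"+name,cv2.resize(np.ascontiguousarray(im),None,fx=s,fy=s,interpolation=cv2.INTER_CUBIC))
def proj(d,P):
    P=np.atleast_2d(P); c=d["view"][:3,:3]@P.T+d["view"][:3,3:]; p=d["mtx"]@c; return (p[:2]/p[2]).T
def ray(d,uv):
    R=d["view"][:3,:3]; t=d["view"][:3,3]; o=-R.T@t
    v=R.T@np.linalg.inv(d["mtx"])@np.array([uv[0],uv[1],1.]); return o,v/np.linalg.norm(v)
def atz(d,uv,z):
    o,v=ray(d,uv); return o+v*(z-o[2])/v[2]
def tri(obs):
    A=np.zeros((3,3));b=np.zeros(3);L=[]
    for d,uv in obs:
        o,v=ray(d,uv);M=np.eye(3)-np.outer(v,v);A+=M;b+=M@o;L.append((o,v))
    p=np.linalg.solve(A,b); return p,[np.linalg.norm(np.cross(p-o,v)) for o,v in L]
E
python3 - <<'E'
from h import *
S=monitor.read_state(); print({k:np.round(v,3) for k,v in S.items()})
ds={n:imaging.camera(n) for n in("scene","side","wrist")}
for n,d in ds.items():
    o,_=ray(d,(320,200)); print(n,o.round(),d["shot"])
    for t in("chiller","lid","lid_handle","right_lid","lever","jar_mid","honey_mid","orange_box","jam_jar"):
        print(n,t,[(round(float(r["p"]),2),np.round(r["rect"]).astype(int).tolist()) for r in find_in(d,t)[:4]])
save(ds["scene"],"s1.png");save(ds["side"],"d1.png")
E
```

```text
{'clock': np.float64(0.0), 'joints': array([ 1.222,  0.3  ,  1.522, -0.   ,  1.321, -0.067]), 'qd': array([-0.   , -0.001, -0.   , -0.   , -0.   ,  0.001]), 'effort': array([-1.0000e-03, -5.3182e+01, -3.5271e+01,  7.1000e-02,  2.5000e-02,
       -0.0000e+00]), 'eef_pos': array([152.855, 528.031, 184.084]), 'eef_rot': array([-3.14, -0.  ,  2.86]), 'wrist_force': array([-0.07 ,  0.435, -0.222]), 'moment': array([-0.04 , -0.003,  0.004]), 'finger_force': np.float64(0.0), 'finger_gap': np.float64(93.697)}
scene [ -54. -646. 1189.] 1
scene chiller [(0.88, [308, 190, 194, 172])]
scene lid [(0.66, [290, 162, 91, 67])]
scene lid_handle [(0.65, [288, 161, 85, 74])]
scene right_lid []
scene lever []
scene jar_mid [(0.97, [403, 323, 31, 38]), (0.95, [340, 315, 26, 34]), (0.64, [372, 295, 25, 34]), (0.63, [403, 271, 24, 31])]
scene honey_mid [(0.69, [436, 304, 31, 40])]
scene orange_box [(0.18, [290, 161, 86, 64])]
scene jam_jar [(0.64, [308, 191, 191, 170])]
side [ 454.  546. 1261.] 2
side chiller [(0.78, [293, 247, 127, 227])]
side lid [(0.79, [297, 256, 89, 88]), (0.32, [295, 246, 126, 229])]
side lid_handle [(0.92, [297, 256, 90, 88])]
side right_lid [(0.89, [308, 181, 86, 87])]
side lever []
side jar_mid [(0.94, [322, 124, 16, 24]), (0.82, [355, 133, 20, 26]), (0.63, [363, 108, 18, 28]), (0.62, [387, 139, 21, 28])]
side honey_mid []
side orange_box []
side jam_jar []
wrist [ 90. 546. 386.] 3
wrist chiller []
wrist lid []
wrist lid_handle []
wrist right_lid []
wrist lever []
wrist jar_mid []
wrist honey_mid []
wrist orange_box []
wrist jam_jar []
```

View pics/s1.png

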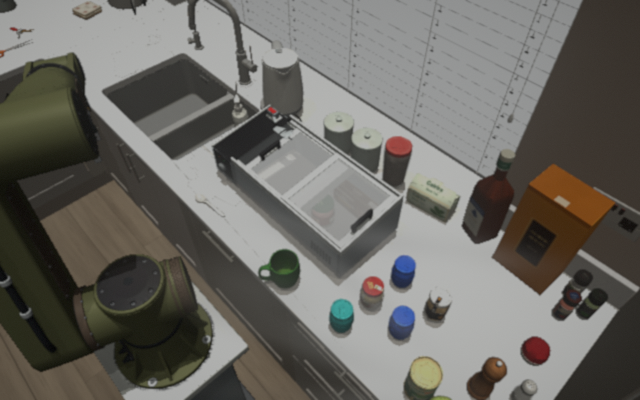

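View pics/d1.png

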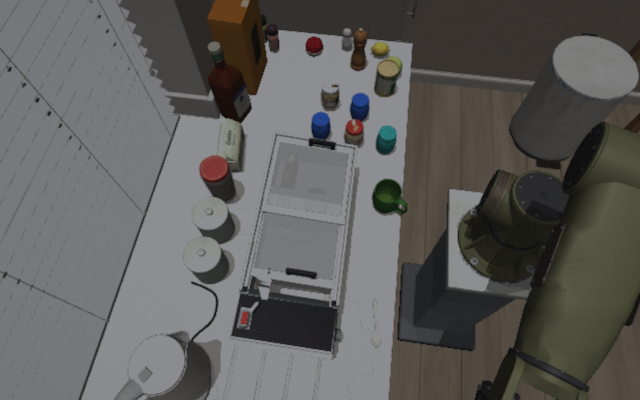

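The side picture puts the chiller at columns 235–355, rows 135–350. The left pull is at about (300,273) and the right pull at (322,144). Candidates for the jar, in the scene picture:
- red-capped cream jar (372,291), which is side (355,131)
- teal jar (341,315)
- blue jars (403,271) and (402,322)
- honey (437,303)
- large red-lidded canister (398,160)
- red knob (537,350)

I choose (372,291) and check it in a crop.

```bash
python3 - <<'E'
from h import *
a=imaging.camera("scene");b=imaging.camera("side")
A=cv2.resize(a["img"][100:345,205:455],None,fx=2.2,fy=2.2,interpolation=cv2.INTER_CUBIC)
A=A[:,:550]
B=cv2.resize(b["img"][85:360,225:415],None,fx=2.1,fy=2.1,interpolation=cv2.INTER_CUBIC)
h=max(len(A),len(B))
B=B[:,:,]
cv2.imwrite("pics/c1.png",B[:,:,::-1]);
cv2.imwrite("pics/c2.png",A[:,:,::-1])
np.savez("cal.npz",**{n+k:d[k] for n,d in(("a",a),("b",b)) for k in("mtx","view")})
def hull(t,d,i=0):
    pass
for u,v in [((372,284),(355,127)),((436,304),(330,95))]: print(tri([(a,u),(b,v)]))
for d in(a,b):
  for r in trace(d,"jar_mid")[:5]:
    print(round(float(r["p"]),2),np.round(r["rect"],1), d["img"][r["region"]].mean(0).round())
# handle bars: dark pixels near
for d,(u,v) in((b,(300,273)),(b,(322,144)),(a,(362,219)),(a,(270,152))):
    g=d["img"][v-10:v+11,u-22:u+23].max(2); n,l,s,c=cv2.connectedComponentsWithStats((g<60).astype(np.uint8))
    print([(s[i,4],(c[i]+[u-22,v-10]).round(1),s[i,:4]+[u-22,v-10,0,0]) for i in range(1,n) if s[i,4]>15])
E
```

```text
(array([ 467.93240189, -287.99220076,   92.68694902]), [np.float64(0.5644988437660011), np.float64(0.5644988437660131)])
(array([ 564.70142984, -431.35515777,   57.35911353]), [np.float64(1.4373657438682519), np.float64(1.4373657438681997)])
0.87 [404.1 271.2  24.1  30.4] [ 52.  70. 119.]
0.81 [371.6 293.4  25.5  36.2] [127.  92.  85.]
0.81 [340.6 312.2  23.9  36.6] [ 58. 115. 111.]
0.77 [400.1 323.2  30.5  41.1] [ 68.  85. 129.]
0.16 [337.4 197.7 120.5  95.5] [151. 151. 149.]
0.95 [360.9 106.9  19.8  32.4] [33. 51. 96.]
0.8 [386.5 139.4  16.4  26.9] [39. 86. 86.]
0.74 [322.5 123.8  16.8  29.9] [32. 52. 97.]
0.56 [355.2 133.9  18.5  24.8] [94. 60. 53.]
[(np.int32(170), array([300.6, 272.8]), array([286, 268,  31,  11]))]
[(np.int32(226), array([321.4, 141. ]), array([309, 134,  27,  16]))]
[(np.int32(85), array([364.6, 217.2]), array([356, 210,  16,  16]))]
[(np.int32(111), array([253.2, 145.9]), array([248, 142,  16,  12])), (np.int32(135), array([268.4, 148.9]), array([258, 142,  22,  18]))]
```

View pics/c1.png

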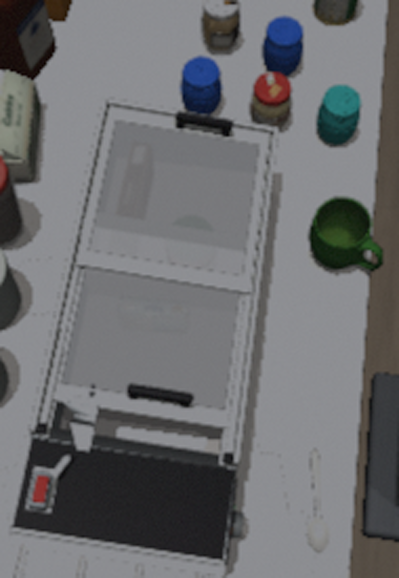

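View pics/c2.png

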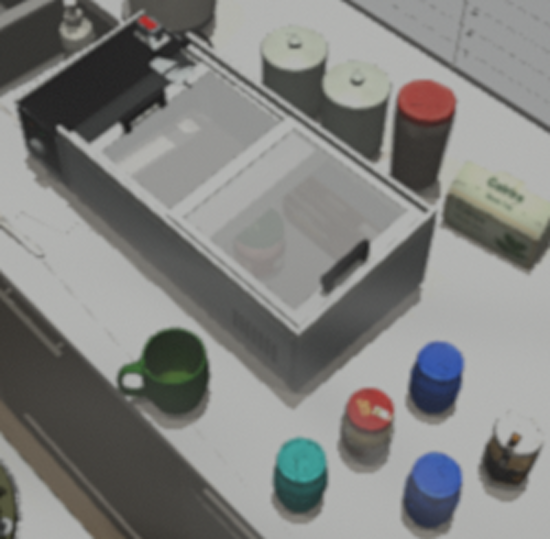

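The crop confirms it: a clear cream-filled jar with a red cap at crop c2 (367,420), with teal and blue look-alikes around it. The left pull is at c1 (160,395), with the striker tongue at (83,430) and the roller switch at (45,485).

```bash
python3 - <<'E'
from h import *
z=np.load("cal.npz"); a={k:z["a"+k] for k in("mtx","view")}; b={k:z["b"+k] for k in("mtx","view")}
Ca=lambda u,v:(u/2.2+205,v/2.2+100); Cb=lambda u,v:(u/2.1+225,v/2.1+85)
L=tri([(a,Ca(144,109)),(b,Cb(160,395))]);R=tri([(a,Ca(345,267)),(b,Cb(204,124))])
print(L,R)
d=L[0]-R[0]; print("line yaw",np.degrees(np.arctan2(-d[0],d[1])))
l0=atz(b,Cb(129,389),165);l1=atz(b,Cb(192,401),160)
r0=atz(b,Cb(178,120),180);r1=atz(b,Cb(232,131),172)
for p,q in((l0,l1),(r0,r1)): print(p.round(),q.round(),np.linalg.norm((p-q)[:2]),"yaw",np.degrees(np.arctan2((p-q)[1],(p-q)[0])))
# chiller corners: outer corners of top, back-right, front-right, front left
for n,uv,h in(("BR",(108,101),171),("FR",(275,129),145),("BLrail",(38,433),171),("FLrail",(234,460),145),("BLend",(15,528),150),("FLend",(222,560),121)):
    print(n,atz(b,Cb(*uv),h).round(1))
for n,uv,h in(("BR",(436,207),171),("FR",(296,328),145),("FLrail",(62,130),145),("FRbottom",(296,388),0)):
    print("sc",n,atz(a,Ca(*uv),h).round(1))
for n,uv,uv2 in(("jar",(371,404),(272,84)),("blue1",(440,360),(202,70)),("blue2",(434,472),(285,30)),("teal",(302,455),(341,99)),("honey",(518,428),(222,10))):
    p=tri([(a,Ca(*uv)),(b,Cb(*uv2))]); print(n,p[0].round(),np.round(p[1][0],1))
E
```

```text
(array([554.80070987, 223.16714599, 155.47977476]), [np.float64(0.7514381605020123), np.float64(0.7514381605020212)]) (array([ 554.80881243, -163.50579975,  163.88319087]), [np.float64(0.21035105318947728), np.float64(0.21035105318943098)])
line yaw 0.0012006070903003083
[591. 224. 165.] [515. 227. 160.] 76.85713763789076 yaw -1.9110889553754633
[ 590. -155.  180.] [ 515. -152.  172.] 75.09242479909871 yaw -1.7429183311440062
BR [ 692.5 -178.2  171. ]
FR [ 456.7 -181.4  145. ]
BLrail [686.6 293.  171. ]
FLrail [455.9 286.  145. ]
BLend [693.1 398.5 150. ]
FLend [455.2 395.9 121. ]
sc BR [ 703.3 -180.5  171. ]
sc FR [ 457.8 -177.   145. ]
sc FLrail [452.8 277.9 145. ]
sc FRbottom [ 463.5 -177.7    0. ]
jar [ 470. -292.   97.] 0.2
blue1 [ 578. -307.   92.] 0.2
blue2 [ 460. -399.   94.] 0.6
teal [ 365. -281.   94.] 0.6
honey [ 567. -428.   94.] 4.8
```

Chiller yaw is about 0 and its origin is near (578, 55). The left pull at (555,223) means the lid is about 56 mm ajar, which fits the given range. I'll move above the pull.

Request:
arm_command --pt "1 0 0 -40 -8" --pt "1 -60 -20 -80 -16.1" --pt "1 -115 -43 -80 -16.1" --pt "0.6 -170 -65 -80 -16.1" --pt "0.6 -225 -86 -80 -16.1" --pt "0.6 -280 -107 -80 -16.1" --pt "0.6 -335 -129 -80 -16.1" --pt "0.6 -390 -150 -80 -16.1" --pt "0.6 -440 -169 -80 -16.1" --pt "0.6 -471 -181 -70 -16.1" --pt "0.6 -471 -181 -70 -16.1" --pt "0.6 -471 -181 -70 -16.1" --force 15

```text
clock: 3.2
eef_pos: [554.6, 224.0, 254.9]
eef_rot: [3.141, -0.0, 3.141]
wrist_force: [-0.3, 1.9, 1.2]
finger_gap: 56.3
finger_force: 0.0
```

```bash
python3 - <<'E'
from h import *
S=monitor.read_state(); print({k:np.round(S[k],3) for k in("clock","eef_pos","eef_rot","wrist_force","finger_gap","joints")})
d=imaging.camera("wrist"); save(d,"w1.png")
print("pred handle",proj(d,[[555,223,158],[595,223,162],[515,223,154]]).round())
for t in("lid_handle","lid","orange_box"): print(t,[(round(float(r["p"]),2),np.round(r["rect"]).tolist()) for r in find_in(d,t)[:3]])
g=(d["img"].max(2)<60).astype(np.uint8);n,l,s,c=cv2.connectedComponentsWithStats(g)
for i in range(1,n):
    if s[i,4]>300: print(s[i],c[i].round(),cv2.minAreaRect(np.argwhere(l==i)[:,::-1].astype(np.float32)))
E
```

```text
{'clock': np.float64(3.2), 'eef_pos': array([554.563, 223.966, 254.851]), 'eef_rot': array([ 3.141, -0.   ,  3.141]), 'wrist_force': array([-0.256,  1.865,  1.175]), 'finger_gap': np.float64(56.342), 'joints': array([ 0.323,  0.369,  1.268,  0.   ,  1.504, -1.248])}
pred handle [[321. 195.]
 [321. 236.]
 [321. 152.]]
lid_handle []
lid [(0.71, [270.0, 198.0, 218.0, 182.0])]
orange_box [(0.28, [250.0, 207.0, 497.0, 263.0]), (0.17, [270.0, 198.0, 214.0, 182.0])]
[  0   0  52  24 895] [26. 10.] ((25.5, 11.5), (51.0, 23.0), 0.0)
[  29    0   84   42 2315] [81. 21.] ((70.5, 20.5), (41.0, 83.0), 90.0)
[  561    36    79   235 11970] [607. 144.] ((600.0, 153.0), (234.0, 78.0), 90.0)
[    0    92   640   308 81823] [342. 302.] ((319.5, 245.5), (307.0, 639.0), 90.0)
[ 364  114   22   94 1343] [373. 159.] ((374.5, 160.5), (93.0, 21.0), 90.0)
[317 156  12  84 942] [323. 197.] ((322.5, 197.5), (83.0, 11.0), 90.0)
```

View pics/w1.png

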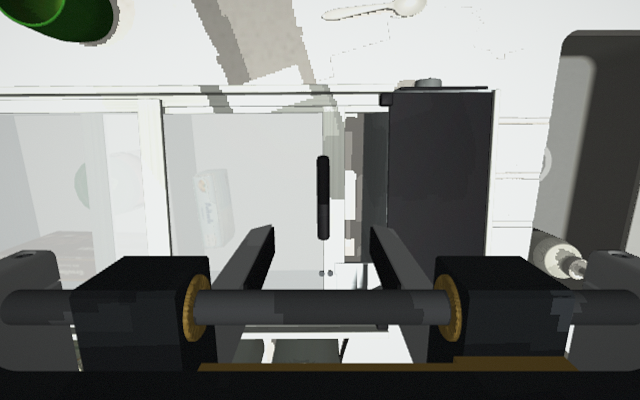

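The bar shows at (323,197), rows 156–240, parallel to the fingers and within 2 mm of prediction. I'll descend and grip.

Request:
arm_command --pt "0.45 -2 1 40 0" --pt "0.45 -2 1 75 0" --pt "0.45 -2 1 87 0" --pt "0.45 -2 1 91 0" --pt "0.45 -2 1 91 0" --pt "0 -2 1 91 0" --pt "0 -2 1 91 0" --pt "0 -2 1 91 0" --pt "0 -2 1 91 0" --pt "0 -2 1 91 0" --force 15

```text
clock: 4.65
eef_pos: [557.0, 224.5, 163.7]
eef_rot: [-3.142, -0.0, 3.141]
wrist_force: [0.5, -0.0, -0.3]
finger_gap: 0.6
finger_force: 0.0
```

```bash
python3 - <<'E'
from h import *
d=imaging.camera("wrist"); b=imaging.camera("side")
A=d["img"][60:360,180:480]; B=cv2.resize(b["img"][235:335,240:340],(300,300),interpolation=cv2.INTER_CUBIC)
cv2.imwrite("pics/w2.png",np.hstack([A,B])[:,:,::-1])
print(proj(d,[[557,224.5,145]]),proj(b,[[557,224.5,145],[557,224.5,163]]))
E
```

```text
[[322.11699369 217.72507223]] [[300.18620866 274.51920815]
 [299.87151816 272.44290143]]
```

View pics/w2.png

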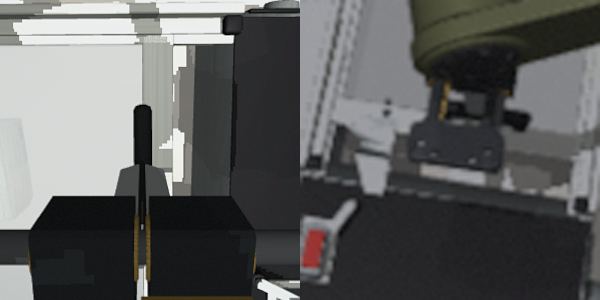

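The fingers appear at the bar in crop w2 (142,180), but the gap reads 0.6 mm. I'll test with a small slide.

Request:
arm_command --pt "0 0 0 0 0" --pt "0 0 -5 0 0" --pt "0 0 -10 0 0" --pt "0 0 -15 0 0" --pt "0 0 -20 0 0" --force 15

```text
clock: 5.38
eef_pos: [557.0, 204.0, 163.7]
eef_rot: [3.142, 0.0, 3.141]
wrist_force: [0.7, 1.0, -0.2]
finger_gap: 0.5
finger_force: 0.0
```

```bash
python3 - <<'E'
from h import *
S=monitor.read_state(); print({k:np.round(S[k],3) for k in("clock","eef_pos","wrist_force","finger_gap","finger_force")})
d=imaging.camera("wrist"); 
save(d,"w3.png",(230,120,430,270),3)
print(proj(d,[[557,204.5,145],[517,204.5,154],[517,224.5,154]]))
E
```

```text
{'clock': np.float64(5.375), 'eef_pos': array([557.025, 204.027, 163.676]), 'wrist_force': array([ 0.693,  0.987, -0.166]), 'finger_gap': np.float64(0.547), 'finger_force': np.float64(0.0)}
[[322.73346207 217.71383096]
 [322.71410002 163.44903062]
 [352.97957445 163.38500326]]
```

View pics/w3.png

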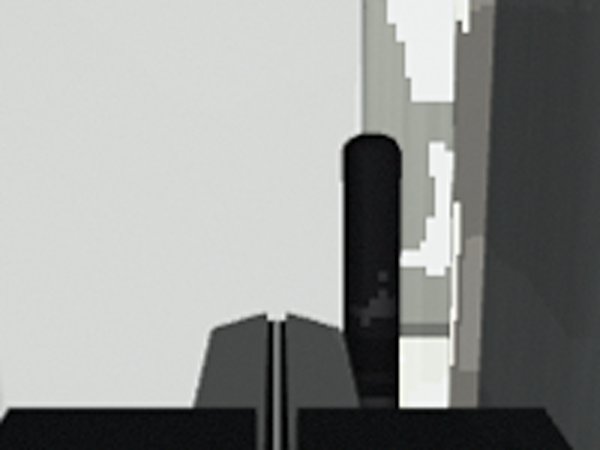

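The bar's front end at about (354,165) is where it would be for y=225, so the lid did not move and the fingers passed over the bar. I'll check the heights.

```bash
python3 - <<'E'
from h import *
d=imaging.camera("wrist"); print(d["mtx"][0,0], (d["view"]).round(3))
P=np.array([557,204,163.7]);
for z in(145,155,164,175,185): 
    for x in(549,557,565):
        c=d["view"]@[x,204,z,1]; print(z,x,proj(d,[[x,204,z]]).round(1), round(c[2],1), "px for 25.5mm",round(25.5*d["mtx"][0,0]/c[2],1))
# w1 view: same camera rigidly shifted by tool translation
w1=dict(mtx=d["mtx"],view=d["view"].copy()); sh=np.array([554.6-557.0,224-204,254.9-163.7]); w1["view"][:3,3]-=d["view"][:3,:3]@sh
print(tri([(w1,(323,156)),(d,(354,165))]))
for t in(130,140,150,160,170): print(t, proj(w1,[[517,225,t],[597,225,t+8]]).round(1).tolist(), proj(d,[[517,225,t]]).round(1))
for z in (140,150,160):
  # w1 fingertips inner edges expected
  print(z,proj(w1,[[554.6,224-28.2,z+91],[554.6,224+28.2,z+91]]).round(1).tolist())
E
```

```text
319.62460259024806 [[ 2.00000e-03  1.00000e+00  1.00000e-03 -2.04767e+02]
 [ 9.73000e-01 -2.00000e-03  2.31000e-01 -5.62347e+02]
 [ 2.31000e-01  1.00000e-03 -9.73000e-01  2.41720e+02]
 [ 0.00000e+00  0.00000e+00  0.00000e+00  1.00000e+00]]
145 549 [[322.6 206.8]] 227.3 px for 25.5mm 35.9
145 557 [[322.7 217.7]] 229.2 px for 25.5mm 35.6
145 565 [[322.7 228.3]] 231.0 px for 25.5mm 35.3
155 549 [[322.7 210.5]] 217.6 px for 25.5mm 37.5
155 557 [[322.7 221.8]] 219.4 px for 25.5mm 37.1
155 565 [[322.7 232.8]] 221.3 px for 25.5mm 36.8
164 549 [[322.8 214.2]] 208.8 px for 25.5mm 39.0
164 557 [[322.8 225.8]] 210.7 px for 25.5mm 38.7
164 565 [[322.8 237.3]] 212.5 px for 25.5mm 38.3
175 549 [[322.8 219. ]] 198.1 px for 25.5mm 41.1
175 557 [[322.9 231.3]] 200.0 px for 25.5mm 40.8
175 565 [[322.9 243.3]] 201.8 px for 25.5mm 40.4
185 549 [[322.9 223.9]] 188.4 px for 25.5mm 43.3
185 557 [[322.9 236.7]] 190.3 px for 25.5mm 42.8
185 565 [[322.9 249.3]] 192.1 px for 25.5mm 42.4
(array([518.34246805, 224.74435347, 153.65759087]), [np.float64(0.18463684576264705), np.float64(0.18463684576253522)])
130 [[323.2, 152.2], [323.3, 229.9]] [[351.1 159.4]]
140 [[323.2, 153.1], [323.4, 233.1]] [[352.4 160.9]]
150 [[323.3, 154.0], [323.4, 236.4]] [[353.8 162.6]]
160 [[323.4, 155.0], [323.5, 240.0]] [[355.3 164.4]]
170 [[323.4, 156.1], [323.6, 243.8]] [[357.  166.4]]
140 [[284.2, 215.7], [361.1, 215.5]]
150 [[282.5, 219.7], [362.8, 219.5]]
160 [[280.8, 224.0], [364.7, 223.8]]
```

Both views put the visible fingertips about 24 mm above the reported TCP, not 19 mm below it, so the fingers closed above the bar. I'll go back over it, open, and descend feeling for contact.

Request:
arm_command --pt "0 0 10 0 0" --pt "0.45 0 21 0 0" --pt "0.45 0 21 0 0" --pt "0.45 0 21 0 0" --pt "0.45 0 21 2 0" --pt "0.45 0 21 4 0" --pt "0.45 0 21 6 0" --pt "0.45 0 21 7 0"

```text
clock: 6.48
eef_pos: [557.0, 225.4, 156.5]
eef_rot: [-3.142, -0.0, 3.141]
wrist_force: [-0.5, 0.2, 0.5]
finger_gap: 42.3
finger_force: 0.0
```

```bash
python3 - <<'E'
from h import *
S=monitor.read_state(); print({k:np.round(S[k],3) for k in("clock","eef_pos","wrist_force","finger_gap","finger_force")})
d=imaging.camera("side"); e=imaging.camera("wrist")
A=cv2.resize(e["img"][120:270,230:430],(600,450));
cv2.imwrite("pics/w4.png",A[:,:,::-1])
E
```

```text
{'clock': np.float64(6.475), 'eef_pos': array([556.982, 225.385, 156.453]), 'wrist_force': array([-0.459,  0.245,  0.471]), 'finger_gap': np.float64(42.258), 'finger_force': np.float64(0.0)}
```

View pics/w4.png

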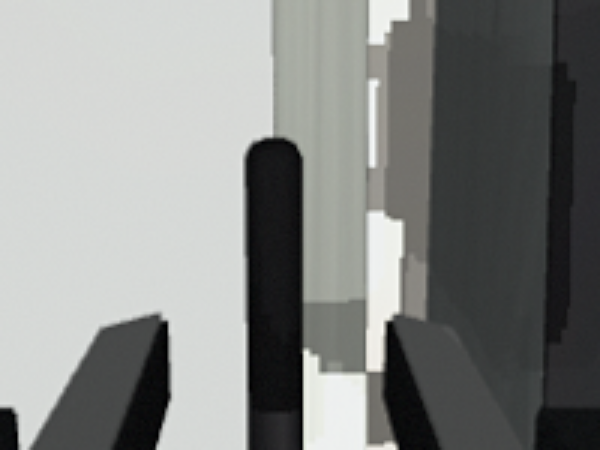

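The tips straddle the bar (crop columns 168 and 385, bar 247–302), and their scale puts them about 15 mm above its top. I'll continue down while feeling.

Request:
arm_command --pt "0.45 0 0 5 0" --pt "0.45 0 0 10 0" --pt "0.45 0 0 14 0" --pt "0.45 0 0 18 0" --pt "0.45 0 0 20 0" --pt "0.45 0 0 20 0"

```text
clock: 7.32
eef_pos: [557.0, 225.4, 136.6]
eef_rot: [-3.142, -0.0, 3.141]
wrist_force: [0.4, 0.1, -0.4]
finger_gap: 42.6
finger_force: 0.0
```

Request:
arm_command --pt "0.45 0 0 3 0" --pt "0.45 0 0 6 0" --pt "0.45 0 0 8 0" --pt "0.45 0 0 8 0" --pt "0 0 0 8 0" --pt "0 0 0 8 0" --pt "0 0 0 8 0" --pt "0 0 0 8 0" --pt "0 0 0 8 0"

```text
clock: 8.45
eef_pos: [557.1, 225.4, 128.7]
eef_rot: [-3.142, 0.0, 3.141]
wrist_force: [0.2, -0.2, 1.2]
finger_gap: 12.1
finger_force: 15.0
```

Gripped (12.1 mm, 15 N). The true tip height is about TCP + 24 mm or so; I'll keep that in mind for the jar. Now I slide the lid open.

Request:
arm_command --pt "0 0 -5 0 0" --pt "0 0 -15 0 0" --pt "0 0 -30 0 0" --pt "0 0 -45 0 0" --pt "0 0 -60 0 0" --pt "0 0 -75 0 0" --pt "0 0 -88 0 0" --pt "0 0 -96 0 0" --pt "0 0 -99 0 0" --pt "0 0 -99 0 0"

```text
clock: 9.7
eef_pos: [557.6, 124.9, 128.7]
eef_rot: [-3.141, 0.002, 3.14]
wrist_force: [7.4, -0.5, -3.9]
finger_gap: 11.7
finger_force: 15.0
```

Request:
arm_command --pt "0 0 -2 0 0" --pt "0 0 -4 0 0" --pt "0 0 -6 0 0" --pt "0 0 -7 0 0" --pt "0 0 -7 0 0"

```text
clock: 10.32
eef_pos: [557.7, 118.3, 128.7]
eef_rot: [-3.141, 0.002, 3.14]
wrist_force: [8.7, 0.0, -3.2]
finger_gap: 12.0
finger_force: 15.0
```

Request:
arm_command --pt "0 -1 -2 0 0" --pt "0 -2 -4 0 0" --pt "0 -2 -6 0 0" --pt "0 -2 -8 0 0" --pt "0 -2 -8 0 0"

```text
clock: 10.95
eef_pos: [557.8, 112.2, 128.7]
eef_rot: [3.14, -0.002, 3.141]
wrist_force: [-7.0, 9.2, 3.3]
finger_gap: 12.0
finger_force: 15.0
```

The stop is felt at y≈112 (9 N), so nominal shut is at y≈280. I'll ease off, release and go above the jar.

Request:
arm_command --pt "0 1 1.5 0 0" --pt "0 1 1.5 0 0" --pt "0.4 1 1.5 0 0" --pt "0.4 1 1.5 0 0" --pt "0.4 1 1.5 0 0" --pt "0.4 1 1.5 -30 0" --pt "0.4 1 1.5 -80 0" --pt "0.6 10 -40 -122 0" --pt "0.85 22 -95 -122 0" --pt "0.85 34 -150 -122 0" --pt "0.85 46 -205 -122 0" --pt "0.85 58 -260 -122 0" --pt "0.85 70 -315 -122 0" --pt "0.85 82 -370 -122 0" --pt "0.85 88 -402 -122 0" --pt "0.85 88 -402 -122 0" --pt "0.85 88 -402 -122 0"

```text
clock: 13.08
eef_pos: [470.8, -289.8, 250.6]
eef_rot: [3.141, -0.0, 3.141]
wrist_force: [-0.9, 1.2, 1.0]
finger_gap: 80.1
finger_force: 0.0
```

```bash
python3 - <<'E'
from h import *
S=monitor.read_state(); print({k:np.round(S[k],3) for k in("clock","eef_pos","eef_rot","wrist_force","finger_gap","joints")})
e=imaging.camera("wrist"); save(e,"w5.png")
print("pred",proj(e,[[470,-290,89],[470,-290,0]]).round())
h=cv2.cvtColor(e["img"],cv2.COLOR_RGB2HSV); m=(((h[...,0]<8)|(h[...,0]>172))&(h[...,1]>110)&(h[...,2]>60)).astype(np.uint8)
n,l,s,c=cv2.connectedComponentsWithStats(m)
for i in range(1,n):
    if s[i,4]>150: print(s[i],c[i].round(1), atz(e,(s[i,0]+s[i,2]/2,s[i,1]+s[i,3]/2),89).round(1))
for r in trace(e,"jar_mid")[:5]: print(round(float(r["p"]),2),np.round(r["rect"],1),e["img"][r["region"]].mean(0).round(),atz(e,r["rect"][:2],60).round())
# lid check
b=imaging.camera("side"); g=b["img"][225:300,250:340].max(2)
n,l,s,c=cv2.connectedComponentsWithStats((g<60).astype(np.uint8)); print([(s[i,4],(c[i]+[250,225]).round(1)) for i in range(1,n) if s[i,4]>60], proj(b,[[555,112,158],[555,225,158]]).round(1))
E
```

```text
{'clock': np.float64(13.075), 'eef_pos': array([ 470.777, -289.832,  250.622]), 'eef_rot': array([ 3.141, -0.   ,  3.141]), 'wrist_force': array([-0.94 ,  1.202,  0.952]), 'finger_gap': np.float64(80.062), 'joints': array([-0.618,  0.265,  1.413,  0.   ,  1.464, -2.188])}
pred [[322. 182.]
 [322. 171.]]
[ 297  158   49   50 1479] [321.3 182.2] [ 471.4 -290.1   89. ]
0.92 [310.4 261.   48.9  58.3] [ 35.  80. 163.] [ 581. -305.   60.]
0.76 [320.2 180.9  52.2  51.9] [128.  57.  47.] [ 474. -292.   60.]
0.62 [231.4 173.2  62.5  54.3] [ 38.  83. 164.] [ 464. -401.   60.]
0.55 [330.8  90.   54.1  61.9] [ 45. 160. 155.] [ 367. -279.   60.]
[(np.int32(146), array([307.4, 231.7])), (np.int32(479), array([266.4, 282.5]))] [[307.6 232.1]
 [300.7 273.3]]
```

View pics/w5.png

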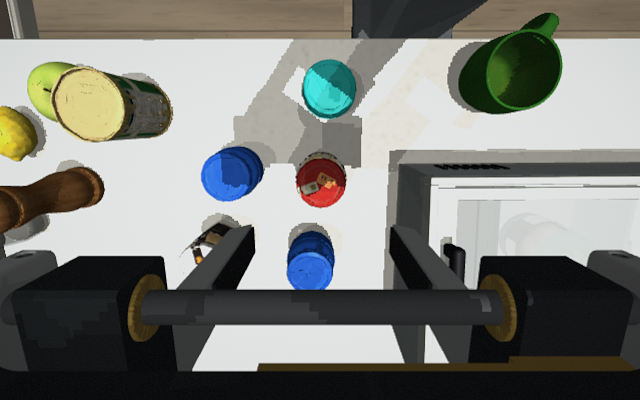

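The red cap at (321,182) gives (471,−290), directly under the gripper. The blue jars at (232,173) and (310,262) are clear of the fingers, and the lid pull is confirmed at y=112. I'll descend to about 50 mm tip height and grip.

Request:
arm_command --pt "0.85 0 0 50 0" --pt "0.85 0 0 105 0" --pt "0.85 0 0 150 0" --pt "0.85 0 0 180 0" --pt "0.85 0 0 200 0" --pt "0.85 0 0 214 0" --pt "0.85 0 0 222 0" --pt "0.85 0 0 224 0" --pt "0.85 0 0 224 0"

```text
clock: 14.35
eef_pos: [470.9, -290.6, 27.1]
eef_rot: [-3.141, 0.001, 3.141]
wrist_force: [0.2, 0.4, 0.2]
finger_gap: 79.8
finger_force: 0.0
```

Request:
arm_command --pt "0 0 0 0 0" --pt "0 0 0 0 0" --pt "0 0 0 0 0" --pt "0 0 0 0 0" --pt "0 0 0 0 0" --force 20

```text
clock: 14.98
eef_pos: [470.8, -290.7, 27.0]
eef_rot: [-3.141, 0.001, 3.141]
wrist_force: [-1.4, -1.1, 4.4]
finger_gap: 61.7
finger_force: 20.0
```

Jar gripped at 61.7 mm. I'll lift well above the right pull and carry it over the left bay.

Request:
arm_command --pt "0 0 0 -8 0" --pt "0 0 0 -35 0" --pt "0 0 0 -80 0" --pt "0 0 0 -130 0" --pt "0 0 0 -180 0" --pt "0 0 0 -220 0" --pt "0 -4 20 -230 0" --pt "0 -12 60 -230 0" --pt "0 -22 105 -230 0" --pt "0 -33 155 -230 0" --pt "0 -44 205 -230 0" --pt "0 -55 255 -230 0" --pt "0 -66 305 -230 0" --pt "0 -77 355 -230 0" --pt "0 -88 405 -230 0" --pt "0 -97 450 -230 0" --pt "0 -102 480 -230 0" --pt "0 -104 496 -230 0" --pt "0 -104 501 -230 0" --pt "0 -104 501 -230 0" --force 25

```text
clock: 17.48
eef_pos: [574.8, 210.0, 256.4]
eef_rot: [-3.141, -0.0, 3.14]
wrist_force: [0.3, -1.1, -3.8]
finger_gap: 61.4
finger_force: 25.0
```

```bash
python3 - <<'E'
from h import *
S=monitor.read_state(); print({k:np.round(S[k],3) for k in("clock","eef_pos","eef_rot","wrist_force","finger_gap","finger_force")})
e=imaging.camera("wrist"); b=imaging.camera("side");
A=e["img"][60:400,120:520]; B=cv2.resize(b["img"][165:335,235:360],None,fx=2,fy=2,interpolation=cv2.INTER_CUBIC)
cv2.imwrite("pics/w6.png",np.hstack([A,B])[:,:,::-1])
h=cv2.cvtColor(e["img"],cv2.COLOR_RGB2HSV); m=(((h[...,0]<8)|(h[...,0]>172))&(h[...,1]>110)&(h[...,2]>60)).astype(np.uint8)
n,l,s,c=cv2.connectedComponentsWithStats(m); print([s[i] for i in range(1,n) if s[i,4]>150])
x,y,z=S["eef_pos"]
print(proj(e,[[x-29,y,z+62],[x-29,y,z+51],[x-31,y,z-27],[575,277,125],[575,133,125]]).round())
E
```

```text
{'clock': np.float64(17.475), 'eef_pos': array([574.815, 209.962, 256.408]), 'eef_rot': array([-3.141, -0.   ,  3.14 ]), 'wrist_force': array([ 0.277, -1.145, -3.802]), 'finger_gap': np.float64(61.423), 'finger_force': np.float64(24.999)}
[array([ 262,  205,  120,   85, 6378], dtype=int32)]
[[322. 207.]
 [322. 201.]
 [322. 173.]
 [385. 188.]
 [249. 188.]]
```

View pics/w6.png

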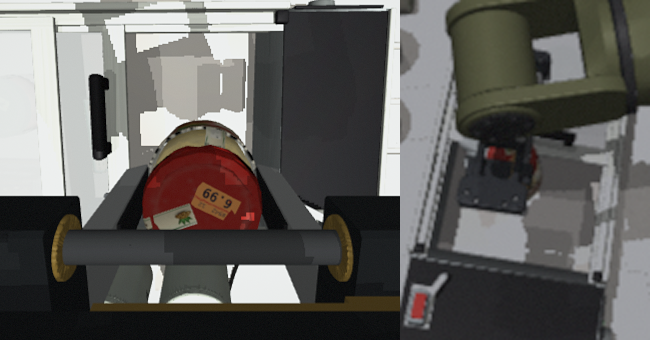

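The jar hangs centred over the open mouth (crop columns 125–250; cap at (200,190)), clear of the lid end and the tongue. I'll lower it gently.

Request:
arm_command --pt "0 0 0 25 0" --pt "0 0 0 55 0" --pt "0 0 0 85 0" --pt "0 0 0 110 0" --pt "0 0 0 132 0" --pt "0 0 0 152 0" --pt "0 0 0 170 0" --pt "0 0 0 183 0" --pt "0 0 0 191 0" --pt "0 0 0 194 0" --pt "0 0 0 194 0"

```text
clock: 18.95
eef_pos: [575.2, 210.5, 62.9]
eef_rot: [3.141, 0.0, 3.141]
wrist_force: [-0.6, 1.1, -3.6]
finger_gap: 61.4
finger_force: 25.0
```

Request:
arm_command --pt "0 0 0 1 0" --pt "0 0 0 2 0" --pt "0 0 0 3 0" --pt "0 0 0 4 0" --pt "0 0 0 4 0"

```text
clock: 19.58
eef_pos: [575.0, 210.4, 58.6]
eef_rot: [-3.142, -0.0, 3.141]
wrist_force: [1.0, 1.2, -4.2]
finger_gap: 60.9
finger_force: 25.0
```

Request:
arm_command --pt "0 0 0 0.7 0" --pt "0 0 0 1.4 0" --pt "0 0 0 2 0" --pt "0 0 0 2 0"

```text
clock: 20.08
eef_pos: [575.1, 210.4, 57.0]
eef_rot: [3.142, 0.0, 3.141]
wrist_force: [-1.9, -0.7, 1.5]
finger_gap: 60.9
finger_force: 25.0
```

The floor is felt at TCP z=57, as expected. I'll release and rise.

Request:
arm_command --pt "0.3 0 0 0 0" --pt "0.82 0 0 0 0" --pt "0.82 0 0 0 0" --pt "0.82 0 0 0 0" --pt "0.82 0 0 0 0" --pt "0.82 0 0 -15 0" --pt "0.82 0 0 -45 0" --pt "0.82 0 0 -90 0" --pt "0.82 0 0 -140 0" --pt "0.6 9 -45 -150 0" --pt "0.42 18 -98 -150 0" --pt "0.42 18 -98 -150 0" --pt "0.42 18 -98 -150 0" --force 15

```text
clock: 21.7
eef_pos: [557.1, 112.8, 207.5]
eef_rot: [3.141, 0.001, 3.141]
wrist_force: [0.7, 0.7, -0.6]
finger_gap: 41.2
finger_force: 0.0
```

```bash
python3 - <<'E'
from h import *
S=monitor.read_state(); print({k:np.round(S[k],3) for k in("clock","eef_pos","eef_rot","wrist_force","finger_gap")})
e=imaging.camera("wrist"); a=imaging.camera("scene")
for n,d in(("w",e),("s",a)):
    h=cv2.cvtColor(d["img"],cv2.COLOR_RGB2HSV); m=(((h[...,0]<8)|(h[...,0]>172))&(h[...,1]>90)&(h[...,2]>50)).astype(np.uint8)
    k,l,s,c=cv2.connectedComponentsWithStats(m)
    print(n,[(s[i].tolist(),atz(d,(s[i,0]+s[i,2]/2,s[i,1]+s[i,3]/2),119).round().tolist()) for i in range(1,k) if s[i,4]>60])
    print(proj(d,[[575,210,119]]).round())
    for r in trace(d,"jar_mid")[:4]: print(round(float(r["p"]),2),np.round(r["rect"]))
k,l,s,c=cv2.connectedComponentsWithStats((e["img"].max(2)<60).astype(np.uint8)); print([(s[i],c[i].round()) for i in range(1,k) if s[i,4]>300])
print(proj(e,[[557,112,158],[518,112,154]]).round())
E
```

```text
{'clock': np.float64(21.7), 'eef_pos': array([557.131, 112.838, 207.477]), 'eef_rot': array([3.141e+00, 1.000e-03, 3.141e+00]), 'wrist_force': array([ 0.743,  0.716, -0.636]), 'finger_gap': np.float64(41.17)}
w [([394, 185, 62, 60, 2324], [575.0, 210.0, 119.0])]
[[425. 215.]]
s [([386, 137, 26, 20, 423], [883.0, -19.0, 119.0]), ([269, 151, 18, 15, 175], [569.0, 207.0, 119.0]), ([478, 176, 35, 28, 509], [952.0, -333.0, 119.0]), ([522, 337, 28, 27, 540], [603.0, -674.0, 119.0])]
[[279. 157.]]
0.9 [278. 168.  21.  29.]
0.85 [402. 271.  27.  29.]
0.74 [341. 314.  26.  34.]
0.61 [403. 323.  33.  38.]
[(array([  95,    0,   89,   28, 1668], dtype=int32), array([147.,  13.])), (array([    0,    83,   640,   317, 86002], dtype=int32), array([383., 296.])), (array([ 463,  109,   43,  145, 1848], dtype=int32), array([485., 160.])), (array([ 314,  159,   15,   99, 1367], dtype=int32), array([321., 208.]))]
[[321. 207.]
 [321. 158.]]
```

The jar stands at (575,210) with its cap at z 119, and the handle is right below. I'll regrip the pull.

Request:
arm_command --pt "0.42 0 -0.5 30 0" --pt "0.42 0 -0.5 60 0" --pt "0.42 0 -0.5 74 0" --pt "0.42 0 -0.5 79 0" --pt "0.42 0 -0.5 79 0" --pt "0 0 -0.5 79 0" --pt "0 0 -0.5 79 0" --pt "0 0 -0.5 79 0" --pt "0 0 -0.5 79 0" --pt "0 0 -0.5 79 0" --force 15

```text
clock: 23.15
eef_pos: [557.1, 112.2, 127.9]
eef_rot: [3.141, 0.001, 3.141]
wrist_force: [-0.5, 3.8, 3.7]
finger_gap: 12.0
finger_force: 15.0
```

Request:
arm_command --pt "0 0 4 0 0" --pt "0 0 14 0 0" --pt "0 0 28 0 0" --pt "0 0.5 43 0 0" --pt "0 0.5 58 0 0" --pt "0 0.5 73 0 0" --pt "0 0.5 88 0 0" --pt "0 0.5 102 0 0" --pt "0 0.5 112 0 0" --pt "0 0.5 118 0 0" --pt "0 0.5 120 0 0" --pt "0 0.5 120 0 0"

```text
clock: 24.65
eef_pos: [556.3, 233.0, 127.9]
eef_rot: [3.141, 0.0, 3.141]
wrist_force: [-2.6, 0.9, 5.9]
finger_gap: 12.3
finger_force: 15.0
```

Request:
arm_command --pt "0 0 2 0 0" --pt "0 0 4 0 0" --pt "0 0 6 0 0" --pt "0 0 8 0 0"

```text
clock: 25.15
eef_pos: [556.3, 240.6, 127.9]
eef_rot: [3.142, -0.0, 3.141]
wrist_force: [-3.3, -1.9, 6.4]
finger_gap: 12.1
finger_force: 15.0
```

Request:
arm_command --pt "0 0 2 0 0" --pt "0 0 4 0 0" --pt "0 0 6 0 0" --pt "0 0 8 0 0"

```text
clock: 25.65
eef_pos: [556.2, 248.1, 127.9]
eef_rot: [-3.141, -0.001, 3.141]
wrist_force: [-3.8, -5.2, 8.3]
finger_gap: 12.0
finger_force: 15.0
```

Request:
arm_command --pt "0 0 2 0 0" --pt "0 0 4 0 0" --pt "0 0 6 0 0" --pt "0 0 8 0 0"

```text
clock: 26.15
eef_pos: [556.2, 256.0, 127.9]
eef_rot: [-3.14, -0.001, 3.141]
wrist_force: [-3.8, -6.3, 8.2]
finger_gap: 11.5
finger_force: 15.0
```

On the ramp. Smaller steps now.

Request:
arm_command --pt "0 0 1 0 0" --pt "0 0 2 0 0"

```text
clock: 26.4
eef_pos: [556.1, 258.0, 127.9]
eef_rot: [-3.141, -0.001, 3.141]
wrist_force: [-4.0, -5.8, 7.0]
finger_gap: 11.7
finger_force: 15.0
```

Request:
arm_command --pt "0 0 1 0 0" --pt "0 0 1 0 0"

```text
clock: 26.65
eef_pos: [556.1, 259.1, 127.9]
eef_rot: [-3.141, -0.001, 3.141]
wrist_force: [-4.4, -4.6, 8.5]
finger_gap: 12.0
finger_force: 15.0
```

Request:
arm_command --pt "0 0 1 0 0" --pt "0 0 1 0 0"

```text
clock: 26.9
eef_pos: [556.1, 260.1, 127.9]
eef_rot: [-3.141, -0.001, 3.141]
wrist_force: [-5.0, -4.0, 8.4]
finger_gap: 11.7
finger_force: 15.0
```

Request:
arm_command --pt "0 0 1 0 0" --pt "0 0 1 0 0"

```text
clock: 27.15
eef_pos: [556.1, 261.2, 127.9]
eef_rot: [-3.141, -0.001, 3.141]
wrist_force: [-4.2, -4.6, 7.9]
finger_gap: 11.7
finger_force: 15.0
```

Request:
arm_command --pt "0 0 1 0 0" --pt "0 0 1 0 0"

```text
clock: 27.4
eef_pos: [556.1, 262.4, 127.9]
eef_rot: [-3.141, -0.001, 3.141]
wrist_force: [-3.9, -3.5, 7.6]
finger_gap: 11.6
finger_force: 15.0
```

Request:
arm_command --pt "0 0 1 0 0" --pt "0 0 1 0 0"

```text
clock: 27.65
eef_pos: [556.1, 263.5, 127.9]
eef_rot: [-3.141, -0.001, 3.141]
wrist_force: [-4.4, -2.1, 6.6]
finger_gap: 11.6
finger_force: 15.0
```

Request:
arm_command --pt "0 0 1 0 0" --pt "0 0 1 0 0"

```text
clock: 27.9
eef_pos: [556.1, 264.7, 127.9]
eef_rot: [3.142, -0.001, 3.141]
wrist_force: [-4.2, -0.7, 7.9]
finger_gap: 11.9
finger_force: 15.0
```

Request:
arm_command --pt "0 0 0.7 0 0" --pt "0 0 0.7 0 0"

```text
clock: 28.15
eef_pos: [556.1, 265.5, 127.9]
eef_rot: [3.141, -0.001, 3.141]
wrist_force: [-4.3, -1.1, 6.7]
finger_gap: 11.8
finger_force: 15.0
```

Request:
arm_command --pt "0 0 0.7 0 0" --pt "0 0 0.7 0 0"

```text
clock: 28.4
eef_pos: [556.1, 266.3, 127.9]
eef_rot: [3.141, -0.001, 3.141]
wrist_force: [-3.7, 0.3, 7.7]
finger_gap: 11.7
finger_force: 15.0
```

Request:
arm_command --pt "0 0 0.7 0 0" --pt "0 0 0.7 0 0"

```text
clock: 28.65
eef_pos: [556.1, 267.1, 127.9]
eef_rot: [3.141, -0.001, 3.141]
wrist_force: [-3.3, 1.5, 6.8]
finger_gap: 11.7
finger_force: 15.0
```

Request:
arm_command --pt "0 0 0.7 0 0" --pt "0 0 0.7 0 0"

```text
clock: 28.9
eef_pos: [556.1, 267.9, 127.9]
eef_rot: [3.141, -0.001, 3.141]
wrist_force: [-3.4, 1.3, 7.2]
finger_gap: 11.8
finger_force: 15.0
```

Request:
arm_command --pt "0 0 0.6 0 0" --pt "0 0 0.6 0 0"

```text
clock: 29.15
eef_pos: [556.1, 268.5, 127.9]
eef_rot: [3.141, -0.0, 3.141]
wrist_force: [-2.4, 1.9, 6.4]
finger_gap: 12.0
finger_force: 15.0
```

Request:
arm_command --pt "0 0 0.6 0 0" --pt "0 0 0.6 0 0"

```text
clock: 29.4
eef_pos: [556.1, 269.2, 127.9]
eef_rot: [3.141, -0.0, 3.141]
wrist_force: [-3.7, 3.1, 6.2]
finger_gap: 11.6
finger_force: 15.0
```

Request:
arm_command --pt "0 0 0.5 0 0" --pt "0 0 0.5 0 0"

```text
clock: 29.65
eef_pos: [556.1, 269.8, 128.0]
eef_rot: [3.14, -0.0, 3.141]
wrist_force: [-3.2, 3.3, 6.3]
finger_gap: 11.9
finger_force: 15.0
```

Request:
arm_command --pt "0 0 0.6 0 0" --pt "0 0 0.6 0 0"

```text
clock: 29.9
eef_pos: [556.1, 270.4, 127.9]
eef_rot: [3.14, -0.0, 3.141]
wrist_force: [-2.9, 3.8, 5.6]
finger_gap: 12.1
finger_force: 15.0
```

Request:
arm_command --pt "0 0 0.6 0 0" --pt "0 0 0.6 0 0"

```text
clock: 30.15
eef_pos: [556.1, 271.0, 127.9]
eef_rot: [3.141, -0.0, 3.141]
wrist_force: [-3.5, 2.9, 7.1]
finger_gap: 11.8
finger_force: 15.0
```

Request:
arm_command --pt "0 0 0.5 0 0" --pt "0 0 0.5 0 0"

```text
clock: 30.4
eef_pos: [556.1, 271.2, 127.9]
eef_rot: [3.141, -0.001, 3.141]
wrist_force: [-4.2, 1.1, 7.3]
finger_gap: 11.8
finger_force: 15.0
```

The pull collapsed and the hand is meeting the heel, so the roller is in the notch. I'll let go.

Request:
arm_command --pt "0.1 0 0 0 0" --pt "0.35 0 0 0 0" --pt "0.35 0 0 0 0" --pt "0.35 0 0 0 0" --pt "0.35 0 0 -15 0" --pt "0.35 0 0 -50 0" --pt "0.35 0 0 -95 0" --pt "0.35 0 0 -125 0" --pt "0.35 0 0 -125 0" --pt "0.35 0 0 -125 0"

```text
clock: 31.65
eef_pos: [556.3, 270.0, 251.9]
eef_rot: [-3.141, -0.001, 3.141]
wrist_force: [0.6, 0.5, -1.0]
finger_gap: 33.3
finger_force: 0.0
```

```bash
python3 - <<'E'
from h import *
S=monitor.read_state(); print({k:np.round(S[k],3) for k in("clock","eef_pos","wrist_force","finger_gap")})
for _ in range(2):
    e=imaging.camera("wrist")
    k,l,s,c=cv2.connectedComponentsWithStats((e["img"].max(2)<60).astype(np.uint8))
    print([(s[i],c[i].round(1)) for i in range(1,k) if s[i,4]>300 and s[i,3]>60 and s[i,2]<30])
print(proj(e,[[557,271,158],[557,268,158],[557,275,158]]).round(1))
h=cv2.cvtColor(e["img"],cv2.COLOR_RGB2HSV); m=(((h[...,0]<8)|(h[...,0]>172))&(h[...,1]>60)&(h[...,2]>50)).astype(np.uint8)
k,l,s,c=cv2.connectedComponentsWithStats(m); print([(s[i].tolist(),atz(e,c[i],119).round().tolist()) for i in range(1,k) if s[i,4]>60])
b=imaging.camera("side")
k,l,s,c=cv2.connectedComponentsWithStats((b["img"][120:170,300:345].max(2)<60).astype(np.uint8)); print("right pull",[(s[i,4],(c[i]+[300,120]).round(1)) for i in range(1,k) if s[i,4]>60],"before 321.4,141.0")
E
```

```text
{'clock': np.float64(31.65), 'eef_pos': array([556.288, 270.028, 251.903]), 'wrist_force': array([ 0.57 ,  0.486, -0.967]), 'finger_gap': np.float64(33.298)}
[(array([ 317,  154,   13,   85, 1010], dtype=int32), array([323.3, 195.5]))]
[(array([ 317,  154,   13,   85, 1012], dtype=int32), array([323.4, 195.6]))]
[[323.  196.2]
 [319.9 196.2]
 [327.3 196.2]]
[]
right pull [(np.int32(219), array([321.4, 140.4]))] before 321.4,141.0
```

The lid stayed at y≈271 (in the notch), the right lid is unmoved and the robot is clear, so I'm handing in.

```bash
python3 -c "
from cell import job; print(job.sign_off())"
```

```text
the job is handed in; nothing more can be done
None
```

I handed the job in at about 32 s: the red-capped jar stands upright on the left bay's floor, the left lid was felt to click into the switch and stayed put after I let go, and the right lid did not move; sign-off returned no verdict, and I did not re-check the honey jar or the chiller's contents in a picture.

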